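# Unpile the sanding blocks onto their parking pads

### The arm

A 6-joint arm with a two-finger parallel gripper is mounted at the origin on the work surface. World frame = base frame: x ahead of the robot, y to its left, z up, the work surface at z = 0. Lengths are in m, angles in degrees, forces in N, time in s.
With the tool pointing down it reaches from about 0.4 to 0.825 m from the base axis. Payload 7 kg.
Tool frame: the origin (TCP) lies between the finger pads; the fingertips stand 19 mm ahead of it and the grasp point (between the pads) is the TCP (r.tip_extent is the distance from the TCP to the fingertips, in m); z points along the fingers, y is the direction in which the jaws open and shut (so a half turn about z gives the same grasp; the last joint's range is limited). The gripper opens to 88 mm and grips with 3 to 60 N. Pads are 19 mm wide; open, the fingers measure 130 mm over their backs; the gripper's body (78 mm by 193 mm) begins 47 mm behind the grasp point.
Start: joints at [16.507, 20.546, 0.682, 0, -70.136, -16.507], TCP at [0.675, -0, 0.246] pointing down, gripper open.
Joint ranges: [-176.03, 176.03], [-82.01, 121.73], [-58.28, 71.71], [-173.87, 95.51], [-174.79, -0.11], [-173.66, 173.66]. Speed limits (degrees/s): [136.94, 136.94, 172.46, 180, 180, 180].

### API

Orientations are given as [roll, pitch, yaw] about the fixed x, y, z axes, in that order (R = Rz(yaw) Ry(pitch) Rx(roll)).
In Python, from plant import r, capture, workorder, spotter gives the robot as it stands.
- The arm moves only by the tool step_arm, never from a script. Its argument "motion" is a list of rows, each a list of 5 numbers: the finger opening in m, from 0 to 0.0876, then the shift along the tool's x, y, z in m, then the turn about the tool's z in rad. In form: [[grip, dx, dy, dz, roll], ...]. A call has 1 to 5 rows; each row is the pose to reach, as a shift and turn from the pose commanded when the call began, along the tool's axes at that moment; what a row does not reach only later rows make up. A row lasts 1/8 s, in which the tool goes at most 62.5 mm and 10.7 degrees, less where a joint would pass 70% of its speed; a pose out of reach is approached as far as the arm can. A call with a gripper value outside its range is refused whole. The fingers move at their own pace and stop on an object; "newtons" is the grip in N (left out, the last holds). Time passes only in rows, so rows that repeat a pose let the fingers close. It gives the time, the measured TCP pose, the force and the opening at its end, in the units of the state.
- r.get_state(): the state, without advancing time (a new reading comes with each control period).
- capture(name): name is "scene" or "side" or "wrist"; returns a dict with "image" (480x640x3 uint8, red, green, blue), "z_map" (480x640 float32, m along the optical axis (not along the pixel's ray), 0 where there is no reading), "fx", "fy", "cx", "cy" (pixels), "pose" (4x4, takes a point from camera to world coordinates). Camera axes: x right, y down, z forward; pixel columns grow to the right and rows downward; lengths in m; the calibration is good to about 2 mm. The wrist camera is an equidistant fisheye: a pixel r from the principal point sees the ray r / f radians off the axis. A picture is of the moment at which its call begins.
- workorder.close_job(): hands the job in, once; it reports no verdict.
Trained networks look in the newest picture that a camera, given by its name, has taken for a name from the list of things; names that differ only in an ending like _2 or _b are one class to them, and where a whole thing is asked for, a point or a joint stands for the part that bears it (a point fixed in the world has none). Each returns a list of dicts, best first, with "p" (0 to 1); they miss things now and then, are a little off and sometimes report something else, mostly with a low value. They report only what shows in the picture. A call takes as long as a camera call.
- spotter.regions_of(camera, label): "mask" (480x640 bool, what is visible of it).
- spotter.tip_of(camera, label): "location" ([x, y, z] in m, in world coordinates, good to about 4 mm: a listed point, or the origin of a listed thing).
The state is a dict: "time_s": time; "joints": joint angles; "qd": joint speeds; "joint_torque": joint torques, N m; "tcp_pos": TCP position; "eef_rot": TCP orientation; "contact_force": force on the tool from outside, world axes, zero at the start; "moment": the same for the moment, N m; "gripper_width": finger opening in m.
Only numpy, scipy, OpenCV 4.12 (cv2) and the standard library are available. Lean on these libraries where they do the work, as an engineer would, in place of code of your own. Each camera call takes 0.05 s, during which the arm holds its last target.

### The job

Take the crosswise pile of sanding blocks apart and park every block on the pad whose end cleats have the colour of its stripe, so that the grits do not mix. Each block should lie flat on its abrasive, centred and lengthwise between the two cleats (either end may lead), and none may be tipped over on the way.

Things in the scene. Friction and masses are not known exactly. Their poses are not given: they have to be found in the camera images.
- block_red: Wooden sanding block, red stripe along its top, red abrasive underneath; 110 long x 34 wide x 28 mm high, 70-140 g. Origin: centre of its underside; x along its length, z up. Starts in a crosswise pile on a 4 mm thick, 130 mm square grey mat: two blocks at the bottom, two across them, one across the top; the two in a layer lie parallel with a 40 mm gap.
- pad_red: Parking pad with red end cleats, fixed: plywood base 152 x 54 x 5 mm with cork inset; on each end a red cleat across the width, 9 mm thick, its top 13 mm above the bench. 134 mm clear between cleats, long sides open. Origin: centre of the underside, on the bench; x along its length, z up; blocks rest 5 mm above the origin.
- block_yellow: Wooden sanding block, yellow stripe along its top, yellow abrasive underneath; 110 long x 34 wide x 28 mm high, 70-140 g. Origin: centre of its underside; x along its length, z up. Starts in a crosswise pile on a 4 mm thick, 130 mm square grey mat: two blocks at the bottom, two across them, one across the top; the two in a layer lie parallel with a 40 mm gap.
- pad_yellow: Parking pad with yellow end cleats, fixed: plywood base 152 x 54 x 5 mm with cork inset; on each end a yellow cleat across the width, 9 mm thick, its top 13 mm above the bench. 134 mm clear between cleats, long sides open. Origin: centre of the underside, on the bench; x along its length, z up; blocks rest 5 mm above the origin.
- block_green: Wooden sanding block, green stripe along its top, green abrasive underneath; 110 long x 34 wide x 28 mm high, 70-140 g. Origin: centre of its underside; x along its length, z up. Starts in a crosswise pile on a 4 mm thick, 130 mm square grey mat: two blocks at the bottom, two across them, one across the top; the two in a layer lie parallel with a 40 mm gap.
- pad_green: Parking pad with green end cleats, fixed: plywood base 152 x 54 x 5 mm with cork inset; on each end a green cleat across the width, 9 mm thick, its top 13 mm above the bench. 134 mm clear between cleats, long sides open. Origin: centre of the underside, on the bench; x along its length, z up; blocks rest 5 mm above the origin.
- block_blue: Wooden sanding block, blue stripe along its top, blue abrasive underneath; 110 long x 34 wide x 28 mm high, 70-140 g. Origin: centre of its underside; x along its length, z up. Starts in a crosswise pile on a 4 mm thick, 130 mm square grey mat: two blocks at the bottom, two across them, one across the top; the two in a layer lie parallel with a 40 mm gap.
- pad_blue: Parking pad with blue end cleats, fixed: plywood base 152 x 54 x 5 mm with cork inset; on each end a blue cleat across the width, 9 mm thick, its top 13 mm above the bench. 134 mm clear between cleats, long sides open. Origin: centre of the underside, on the bench; x along its length, z up; blocks rest 5 mm above the origin.
- block_black: Wooden sanding block, black stripe along its top, black abrasive underneath; 110 long x 34 wide x 28 mm high, 70-140 g. Origin: centre of its underside; x along its length, z up. Starts in a crosswise pile on a 4 mm thick, 130 mm square grey mat: two blocks at the bottom, two across them, one across the top; the two in a layer lie parallel with a 40 mm gap.
- pad_black: Parking pad with black end cleats, fixed: plywood base 152 x 54 x 5 mm with cork inset; on each end a black cleat across the width, 9 mm thick, its top 13 mm above the bench. 134 mm clear between cleats, long sides open. Origin: centre of the underside, on the bench; x along its length, z up; blocks rest 5 mm above the origin.

How it is judged (in metres and radians):
At the end, for the whole second after the job is handed in: Each of the five blocks rests on the pad of its own colour: underside on the pad's face (2 to 8 mm above the pad's origin), centre within 12 mm of the pad's centre seen from above, length within 0.17 rad of the pad's length either way round, level within 0.08 rad, released and at rest (horizontal distance between block_red and pad_red below 0.012 m and angle between the x axis of block_red and the x axis of pad_red, either way round below 0.17 rad and angle between each of block_red, block_yellow, block_green, block_blue, block_black's own z axis and vertical below 0.08 rad and z of block_red in the frame of pad_red between 0.002 and 0.008 m and linear speed of each of block_red, block_yellow, block_green, block_blue, block_black below 0.02 m/s and angular speed of each of block_red, block_yellow, block_green, block_blue, block_black below 0.2 rad/s and horizontal distance between block_yellow and pad_yellow below 0.012 m and angle between the x axis of block_yellow and the x axis of pad_yellow, either way round below 0.17 rad and z of block_yellow in the frame of pad_yellow between 0.002 and 0.008 m and horizontal distance between block_green and pad_green below 0.012 m and angle between the x axis of block_green and the x axis of pad_green, either way round below 0.17 rad and z of block_green in the frame of pad_green between 0.002 and 0.008 m and horizontal distance between block_blue and pad_blue below 0.012 m and angle between the x axis of block_blue and the x axis of pad_blue, either way round below 0.17 rad and z of block_blue in the frame of pad_blue between 0.002 and 0.008 m and horizontal distance between block_black and pad_black below 0.012 m and angle between the x axis of block_black and the x axis of pad_black, either way round below 0.17 rad and z of block_black in the frame of pad_black between 0.002 and 0.008 m); the robot touches nothing.
It fails at once if a block is tipped over (more than 1 rad from upright) (angle between any of block_red, block_yellow, block_green, block_blue, block_black's own z axis and vertical above 1 rad).
It also fails if it takes over 120 s, if anything falls off the work surface, if the arm or the gripper's body presses on something with over 40 N, if the wrist force passes 120 N, or if a joint passes its speed limit or range.

## Working session

There is one attempt and no reset: what is moved stays moved. The work goes in short steps, Python scripts to look and compute and a tool call to move; the robot and the scene stay as the last step left them, time stands still between calls to the robot, and variables do not carry over. Pictures are saved under pics/ and viewed, and the job is handed in when it is done.

Besides the shell and the picture viewer there is one more tool, called after "Request:" in YAML: its name, and indented under it one key for each argument. step_arm: Moves the arm, as the interface text tells. Its arguments: {"type":"object","properties":{"motion":{"type":"array","items":{"type":"array","items":{"type":"number"}}},"newtons":{"type":"number"}},"required":["motion"]}

```bash
ls; mkdir -p pics; python3 - <<'E'
from plant import r,capture,workorder,spotter
import cv2
print(r.get_state())
for n in ("scene","side"):
    c=capture(n); cv2.imwrite(f"pics/{n}0.png",c["image"][:,:,::-1]); print(n,c["fx"],c["cx"],c["pose"])
    for k in ["red","yellow","green","blue","black"]:
        for t in ("block_","pad_"):
            print(t+k,[(d["p"],[round(float(v),4) for v in d["location"]]) for d in spotter.tip_of(n,t+k)][:3])
print(r.get_state()["time_s"])
E
```

```text
pics
{'time_s': 0.0, 'joints': array([ 1.65053106e+01,  2.05923799e+01,  6.34418262e-01, -1.95466519e-02,
       -7.01370345e+01, -1.65065905e+01]), 'qd': array([-0.06249826, -0.06059028, -0.03172813,  0.00258376, -0.07859089,
       -0.01011791]), 'joint_torque': array([-8.00930356e-04, -5.82726967e+01,  2.93058443e+01,  6.99745238e+00,
        6.93249181e-03, -2.06530804e-04]), 'tcp_pos': array([ 6.74541928e-01, -4.64994746e-05,  2.44618709e-01]), 'eef_rot': array([ 1.79903698e+02, -9.37559028e-03, -9.00079286e+01]), 'contact_force': array([ 0.63734056, -0.78485278,  0.93361763]), 'moment': array([-0.01359434,  0.01045775,  0.02607345]), 'gripper_width': 0.0878779595614367}
scene 585.845083962225 309.72915692808755 [[ 0.3758268   0.53886747 -0.7539072   1.36690537]
 [ 0.92644008 -0.23737354  0.29216875 -0.31647691]
 [-0.02151739 -0.80825469 -0.58843976  0.67282089]
 [ 0.          0.          0.          1.        ]]
block_red [(0.95, [0.5263, 0.033, 0.0018]), (0.17, [0.4821, -0.2242, 0.0004])]
pad_red [(0.96, [0.6534, -0.2152, -0.0026]), (0.48, [0.4926, -0.0117, 0.0318])]
block_yel
[... 432 characters left out ...]
[ 0.70181039 -0.5220216   0.48472222  0.09782915]
 [-0.71223191 -0.52728557  0.4633526  -0.4505729 ]
 [ 0.01370696 -0.6704203  -0.74185493  0.76518212]
 [ 0.          0.          0.          1.        ]]
block_red [(0.65, [0.5253, 0.0319, 0.0047])]
pad_red [(0.75, [0.6583, -0.2115, -0.0019]), (0.56, [0.5266, 0.0298, 0.0005])]
block_yellow [(0.97, [0.4517, 0.0225, 0.0058])]
pad_yellow [(0.65, [0.4843, 0.265, 0.0008])]
block_green [(0.85, [0.4909, -0.0157, 0.0317])]
pad_green [(0.92, [0.4891, -0.2245, 0.004])]
block_blue [(0.86, [0.4831, 0.0689, 0.0312])]
pad_blue [(0.71, [0.6639, -0.0348, -0.0011])]
block_black [(0.78, [0.4901, 0.023, 0.0544])]
pad_black [(0.71, [0.6591, 0.2363, 0.0012])]
1.1
```

View pics/scene0.png

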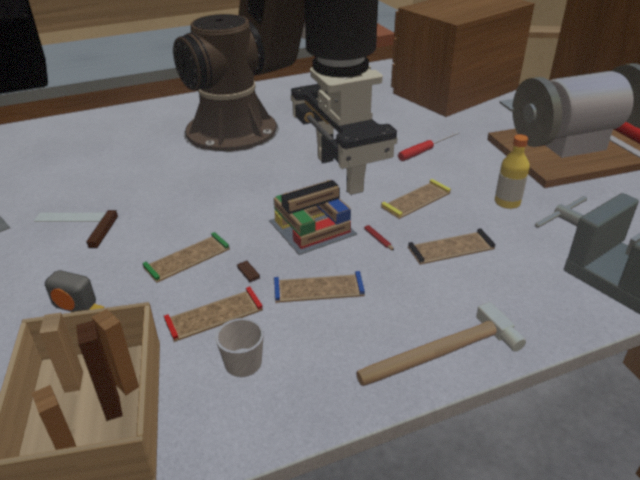

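View pics/side0.png

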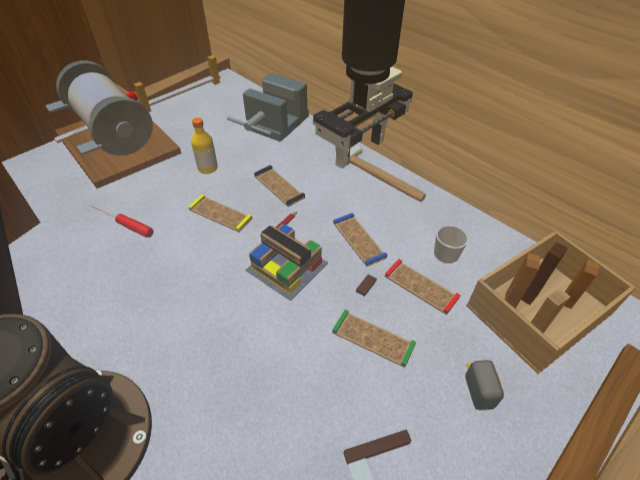

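The pile sits at about (300,215) in the scene view: black on top, green and blue under it, red and yellow at the bottom. The five pads are clear of each other and look level, with a cup at (240,345) near the red and blue pads. Next I'll get precise poses.

```bash
cat > h.py <<'E'
from plant import r,capture,workorder,spotter
import numpy as np, cv2
COL=["red","yellow","green","blue","black"]
def cloud(c):
    z=c["z_map"]; v,u=np.mgrid[:480,:640]
    P=np.stack([(u-c["cx"])/c["fx"]*z,(v-c["cy"])/c["fy"]*z,z],-1)
    W=P@c["pose"][:3,:3].T+c["pose"][:3,3]
    W[z<=0]=np.nan
    return W
def rect(p):
    (cx,cy),(w,h),a=cv2.minAreaRect((p*1000).astype(np.float32))
    if w<h: w,h=h,w; a+=90
    a=(a+90)%180-90
    return round(cx,1),round(cy,1),round(w,1),round(h,1),round(a,1)
def show(tag,p):
    if len(p)<15: print(tag,"few",len(p)); return
    m,U,V=cv2.PCACompute2(p[:,:2].astype(np.float64),None)
    a=np.degrees(np.arctan2(U[0,1],U[0,0])); a=(a+90)%180-90
    print(tag,len(p),"rect",rect(p[:,:2]),"pca",np.round(m[0]*1000,1),round(a,1),"z",np.round(np.median(p[:,2])*1000,1))
E
python3 - <<'E'
from h import *
pads=dict(red=(.656,-.213),yellow=(.487,.264),green=(.488,-.225),blue=(.662,-.034),black=(.656,.240))
hz=dict(red=32,yellow=32,green=60,blue=60,black=88)
allW=[]
for n in ("scene","side"):
    c=capture(n);W=cloud(c);allW.append(W.reshape(-1,3))
    bench=W[(abs(W[...,2])<.004)]; print(n,"bench z",np.median(bench[:,2]))
    for k in COL:
        p=W.reshape(-1,3); d=np.hypot(p[:,0]-pads[k][0],p[:,1]-pads[k][1])
        show(n+" pad "+k,p[(d<.088)&(p[:,2]>.0032)&(p[:,2]<.018)])
        for d_ in spotter.regions_of(n,"pad_"+k)[:1]:
            q=W[d_["mask"]]; q=q[np.isfinite(q[:,0])&(q[:,2]<.02)&(q[:,2]>.002)]; show("   mask",q)
            q2=q[q[:,2]>.0095]; show("   cleats",q2)
        for d_ in spotter.regions_of(n,"block_"+k)[:1]:
            q=W[d_["mask"]]; q=q[np.isfinite(q[:,0])]; q=q[abs(q[:,2]-hz[k]/1000)<.004]; show(n+" block "+k,q)
p=np.vstack(allW);p=p[np.isfinite(p[:,0])]
# tall clutter map
g=p[(p[:,2]>.03)&(p[:,2]<.2)&(p[:,0]>.3)&(p[:,0]<.85)&(abs(p[:,1])<.45)]
H={}
for x,y,z in g:
    k=(int(x//.04)*4,int(np.floor(y/.04))*4); H[k]=max(H.get(k,0),z)
print({k:int(v*1000) for k,v in sorted(H.items())})
E
```

```text
scene bench z -0.00021627461554851735
scene pad red 2176 rect (655.1, -213.7, 149.5, 138.2, 55.2) pca [ 656.6 -214.9] -84.7 z 5.4
   mask 2290 rect (653.5, -213.7, 152.6, 61.8, -85.9) pca [ 656.8 -215.1] -85.1 z 5.3
   cleats 277 rect (655.5, -213.6, 152.2, 56.1, -85.1) pca [ 657.3 -218.7] -85.0 z 12.7
scene block red 295 rect (528.9, 30.9, 107.9, 37.0, -83.4) pca [534.5  35.2] -80.8 z 31.1
scene pad yellow 1062 rect (496.8, 263.8, 161.2, 127.0, 84.4) pca [488.3 263.9] -74.4 z 5.5
   mask 1116 rect (487.3, 263.0, 153.7, 59.3, -74.9) pca [488.9 262.6] -74.0 z 5.3
   cleats 152 rect (487.1, 263.3, 152.9, 55.4, -74.8) pca [490.6 254.4] -73.6 z 11.9
scene block yellow 32 rect (472.3, 3.2, 80.0, 29.7, 78.9) pca [465.7   2.5] 86.7 z 30.5
scene pad green 1515 rect (466.3, -224.7, 157.7, 122.1, -82.0) pca [ 489.7 -223. ] -73.3 z 5.3
   mask 1562 rect (487.5, -221.6, 152.8, 59.9, -73.8) pca [ 491.1 -222.5] -73.7 z 5.2
   cleats 193 rect (489.1, -221.1, 152.7, 57.0, -74.0) pca [ 493.9 -229.5] -73.5 z 12.5
scene block green 279 rect (497.8, -10.4, 106.1, 34.9, 8.3) pca [520.2 -10.2] 18.1 z 59.2
[... 2814 characters left out ...]
: 150, (64, -48): 91, (64, -44): 92, (64, -40): 92, (64, -36): 92, (64, -32): 90, (68, -48): 129, (68, -44): 129, (68, -36): 91, (68, -32): 91, (68, 36): 74, (68, 40): 85, (68, 44): 76, (72, -48): 129, (72, -44): 130, (72, -40): 140, (72, -36): 139, (72, -32): 91, (72, -24): 62, (72, -20): 61, (72, 32): 74, (72, 36): 77, (72, 40): 83, (72, 44): 78, (76, -44): 159, (76, -40): 160, (76, -36): 138, (76, -24): 62, (76, -20): 61, (76, 36): 122, (76, 40): 121, (76, 44): 122, (80, -48): 120, (80, -44): 158, (80, -40): 160, (80, -36): 92, (80, -24): 61, (80, -20): 61, (80, 36): 121, (80, 40): 122, (80, 44): 121, (84, -48): 120, (84, -44): 119, (84, -36): 92, (84, 36): 30, (84, 40): 32, (84, 44): 34}
```

The two cameras disagree by a constant ~4 mm, but the block-to-pad offsets agree to within 1 mm. I'll use the averages and start with the black block.

```bash
cat > go.py <<'E'
import sys
from h import *
def plan(x,y,z,yaw):
    s=r.get_state(); p=np.array(s["tcp_pos"])*1000
    from scipy.spatial.transform import Rotation as R
    M=R.from_euler("xyz",s["eef_rot"],degrees=True).as_matrix()
    d=M.T@(np.array([x,y,z])-p)/1000
    dy=yaw-s["eef_rot"][2]; dy=(dy+180)%360-180
    print("t",round(s["time_s"],2),"at",np.round(p,1),np.round(s["eef_rot"],1),"F",np.round(s["contact_force"],1),"w",round(s["gripper_width"]*1000,1))
    print("shift",np.round(d,4),"roll rad",round(np.radians(-dy),3),"deg",round(dy,1))
if __name__=="__main__": plan(*map(float,sys.argv[1:5]))
E
python3 go.py 486.7 25.1 140 -83.7
```

```text
t 2.2 at [675.   -0.  245.6] [-180.   -0.  -90.] F [0.5 0.2 0.5] w 87.7
shift [-0.0251  0.1883  0.1056] roll rad -0.11 deg 6.3
```

Request:
step_arm:
  motion:
    - [0.06, -0.025, 0.188, 0.105, -0.11]
    - [0.06, -0.025, 0.188, 0.105, -0.11]
    - [0.06, -0.025, 0.188, 0.105, -0.11]
    - [0.06, -0.025, 0.188, 0.105, -0.11]
    - [0.06, -0.025, 0.188, 0.105, -0.11]
  newtons: 20

```text
time_s: 2.82
tcp_pos: [0.4849, 0.0248, 0.1401]
eef_rot: [179.9, -0.0, -83.6]
contact_force: [0.5, 0.5, 0.5]
gripper_width: 0.0602
```

Descend 58 mm.

Request:
step_arm:
  motion:
    - [0.06, 0, -0.001, 0.03, 0]
    - [0.06, 0, -0.001, 0.058, 0]
    - [0.06, 0, -0.001, 0.058, 0]
    - [0.03, 0, -0.001, 0.058, 0]
    - [0.03, 0, -0.001, 0.058, 0]

```text
time_s: 3.45
tcp_pos: [0.489, 0.0254, 0.0838]
eef_rot: [-179.9, 0.0, -83.7]
contact_force: [-0.1, 0.5, 1.4]
gripper_width: 0.0456
```

```bash
python3 go.py 486.7 25.1 82 -83.7; python3 - <<'E'
from h import *
for n in ("scene","side","wrist"):
    c=capture(n); cv2.imwrite(f"pics/{n}1.png",c["image"][:,:,::-1])
a=cv2.imread("pics/scene1.png")[120:300,200:440]; b=cv2.imread("pics/side1.png")[150:330,180:420]
cv2.imwrite("pics/g1.png",cv2.resize(np.hstack([a,b]),None,fx=1.6,fy=1.6))
E
```

```text
t 3.45 at [489.   25.4  83.8] [-179.9    0.   -83.7] F [-0.1  0.5  1.4] w 45.6
shift [0.0001 0.0024 0.0018] roll rad 0.0 deg -0.0
```

View pics/g1.png

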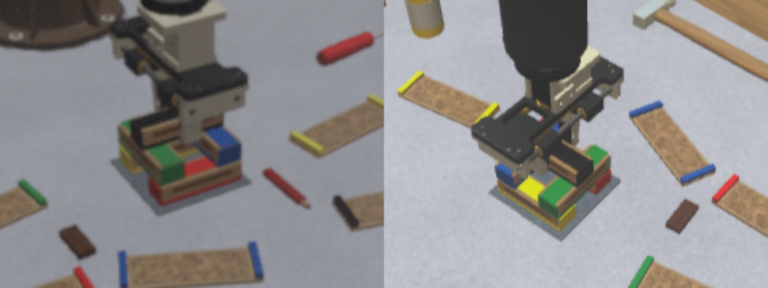

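View pics/wrist1.png

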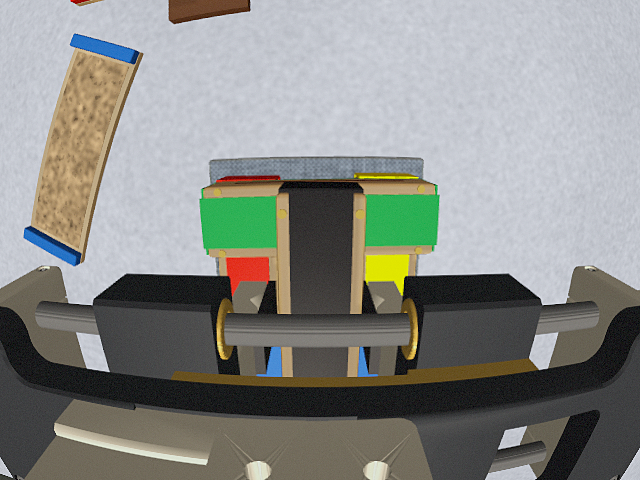

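The wrist view shows the black block, columns 280–362, centred between the fingers at columns 235–410, which confirms the averaged calibration. Closing.

Request:
step_arm:
  motion:
    - [0.02, 0, 0, 0, 0]
    - [0.02, 0, 0, 0, 0]
    - [0.02, 0, 0, 0, 0]
    - [0.02, 0, 0, -0.03, 0]
    - [0.02, 0, 0, -0.06, 0]

```text
time_s: 4.22
tcp_pos: [0.4876, 0.025, 0.143]
eef_rot: [179.9, -0.0, -83.7]
contact_force: [1.0, 0.4, -0.5]
gripper_width: 0.0335
```

```bash
python3 go.py 653.7 238.4 100 -95.7
```

```text
t 4.22 at [487.6  25.  143. ] [179.9  -0.  -83.7] F [ 1.   0.4 -0.5] w 33.5
shift [-0.1939 -0.1886  0.0428] roll rad 0.209 deg -12.0
```

Request:
step_arm:
  motion:
    - [0.02, -0.03, -0.03, 0, 0.03]
    - [0.02, -0.07, -0.068, 0, 0.08]
    - [0.02, -0.11, -0.107, 0, 0.13]
    - [0.02, -0.15, -0.146, 0.02, 0.17]
    - [0.02, -0.18, -0.175, 0.04, 0.209]
  newtons: 30

```text
time_s: 4.85
tcp_pos: [0.6433, 0.2252, 0.1018]
eef_rot: [-180.0, 0.0, -95.7]
contact_force: [0.0, -0.1, -0.8]
gripper_width: 0.0339
```

```bash
python3 go.py 653.7 238.4 60 -95.7
```

```text
t 4.85 at [643.3 225.2 101.8] [-180.     0.   -95.7] F [ 0.  -0.1 -0.8] w 33.9
shift [-0.0142 -0.009   0.0418] roll rad -0.0 deg 0.0
```

Request:
step_arm:
  motion:
    - [0.02, -0.014, -0.009, 0.01, 0]
    - [0.02, -0.014, -0.009, 0.03, 0]
    - [0.02, -0.014, -0.009, 0.042, 0]
    - [0.02, -0.014, -0.009, 0.05, 0]
    - [0.02, -0.014, -0.009, 0.05, 0]

```text
time_s: 5.48
tcp_pos: [0.6522, 0.2358, 0.0525]
eef_rot: [180.0, -0.0, -95.7]
contact_force: [-0.2, 0.1, -1.3]
gripper_width: 0.0337
```

```bash
python3 go.py 653.7 238.4 29 -95.7;  python3 - <<'E'
from h import *
for n in ("scene","wrist"):
    c=capture(n); cv2.imwrite(f"pics/{n}2.png",c["image"][:,:,::-1])
E
```

```text
t 5.47 at [652.2 235.8  52.5] [180.   -0.  -95.7] F [-0.2  0.1 -1.3] w 33.7
shift [-0.0028 -0.0012  0.0235] roll rad 0.0 deg -0.0
```

View pics/wrist2.png

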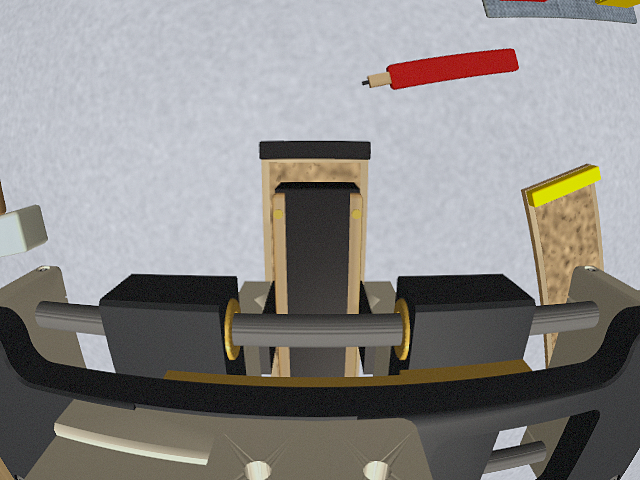

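The block is centred and aligned over the black pad in the wrist view (block columns 273–362, pad 262–370). Lowering.

Request:
step_arm:
  motion:
    - [0.02, -0.002, -0.001, 0.012, 0]
    - [0.02, -0.002, -0.001, 0.02, 0]
    - [0.02, -0.002, -0.001, 0.0235, 0]
    - [0.02, -0.002, -0.001, 0.0235, 0]

```text
time_s: 6.08
tcp_pos: [0.6536, 0.2382, 0.0288]
eef_rot: [180.0, -0.0, -95.7]
contact_force: [-0.0, 0.7, -1.8]
gripper_width: 0.0342
```

Fz hasn't changed, so it's still free. I'll go 1.5 mm lower and check for contact.

Request:
step_arm:
  motion:
    - [0.02, 0, 0, 0.001, 0]
    - [0.02, 0, 0, 0.0015, 0]
    - [0.02, 0, 0, 0.0015, 0]

```text
time_s: 6.45
tcp_pos: [0.6538, 0.2382, 0.0284]
eef_rot: [-180.0, 0.0, -95.7]
contact_force: [-2.6, -0.7, 5.4]
gripper_width: 0.0336
```

Contact (Fz went up to 5.4). Release and rise.

Request:
step_arm:
  motion:
    - [0.055, 0, 0, 0, 0]
    - [0.055, 0, 0, 0, 0]
    - [0.055, 0, 0, -0.02, 0]
    - [0.055, 0, 0, -0.07, 0]
    - [0.055, 0, 0, -0.12, 0]

```text
time_s: 7.08
tcp_pos: [0.6538, 0.238, 0.1501]
eef_rot: [-180.0, -0.0, -95.7]
contact_force: [1.1, 1.5, 0.5]
gripper_width: 0.055
```

```bash
python3 - <<'E'
from h import *
for n in ("scene","side"):
    c=capture(n);W=cloud(c)
    cv2.imwrite(f"pics/{n}3.png",c["image"][:,:,::-1])
    for k,h in dict(black=33,green=60,blue=60,red=32,yellow=32).items():
        for d_ in spotter.regions_of(n,"block_"+k)[:1]:
            q=W[d_["mask"]]; q=q[np.isfinite(q[:,0])]; q=q[abs(q[:,2]-h/1000)<.004]; show(n+" block "+k,q)
E
python3 go.py 492.5 -11.8 110 8
```

```text
scene block black 699 rect (656.4, 239.1, 111.2, 38.2, 83.4) pca [657.6 237.7] 84.4 z 32.3
scene block green 597 rect (494.9, -10.4, 110.8, 36.1, 6.7) pca [497.7 -10.9] 7.6 z 59.4
scene block blue 570 rect (485.3, 65.4, 113.4, 35.8, 7.2) pca [488.   64.5] 7.3 z 59.3
scene block red 298 rect (529.1, 28.3, 102.9, 37.8, -83.1) pca [535.  29.] -77.2 z 31.1
scene block yellow 150 rect (467.7, 9.2, 79.4, 62.5, -81.3) pca [456.4  27.2] -80.1 z 31.8
side block black 323 rect (649.6, 235.4, 110.0, 34.0, 85.4) pca [648.7 233.3] 84.6 z 31.1
side block green 660 rect (489.6, -13.0, 111.3, 35.2, 7.9) pca [487.3 -13.9] 7.4 z 58.8
side block blue 602 rect (481.5, 63.3, 111.4, 35.9, 7.3) pca [479.3  62. ] 8.2 z 58.7
side block red 147 rect (523.1, 14.1, 78.7, 32.0, -86.0) pca [521.8  31.1] -86.8 z 30.8
side block yellow 192 rect (446.2, 14.4, 100.7, 34.6, -86.4) pca [443.4  25.7] -85.6 z 30.7
t 7.67 at [653.5 238.  146.7] [ 1.799e+02 -1.000e-01 -9.570e+01] F [ 0.3 -0.8  0.7] w 55.2
shift [0.2644 0.1355 0.0371] roll rad -1.809 deg 103.7
```

Black is seated to within 1–2 mm of the pad centre. Green is next.

Request:
step_arm:
  motion:
    - [0.055, 0.05, 0.026, 0, 0.18]
    - [0.055, 0.105, 0.054, 0, 0.36]
    - [0.055, 0.16, 0.082, 0, 0.54]
    - [0.055, 0.215, 0.11, 0.01, 0.72]
    - [0.055, 0.264, 0.1355, 0.02, 0.9]

```text
time_s: 8.3
tcp_pos: [0.4914, -0.0127, 0.1274]
eef_rot: [-180.0, 0.0, -147.6]
contact_force: [1.3, -0.9, -0.3]
gripper_width: 0.0554
```

```bash
python3 go.py 492.2 -11.7 100 -172.5
```

```text
t 8.3 at [491.4 -12.7 127.4] [-180.     0.  -147.6] F [ 1.3 -0.9 -0.3] w 55.4
shift [-0.0012  0.0005  0.0274] roll rad 0.435 deg -24.9
```

Request:
step_arm:
  motion:
    - [0.055, 0, 0, 0, 0.18]
    - [0.055, -0.001, 0, 0.01, 0.36]
    - [0.055, -0.001, 0, 0.027, 0.435]
    - [0.055, -0.001, 0, 0.027, 0.435]

```text
time_s: 8.8
tcp_pos: [0.4928, -0.011, 0.0996]
eef_rot: [-180.0, -0.1, -172.1]
contact_force: [-0.3, -0.5, -0.5]
gripper_width: 0.0551
```

```bash
python3 go.py 492.2 -11.7 55 -172.5;  python3 - <<'E'
from h import *
for n in ("wrist",):
    c=capture(n); cv2.imwrite(f"pics/{n}4.png",c["image"][:,:,::-1])
E
```

```text
t 8.8 at [492.8 -11.   99.6] [-1.800e+02 -1.000e-01 -1.721e+02] F [-0.3 -0.5 -0.5] w 55.1
shift [ 0.0005 -0.0006  0.0446] roll rad 0.006 deg -0.4
```

View pics/wrist4.png

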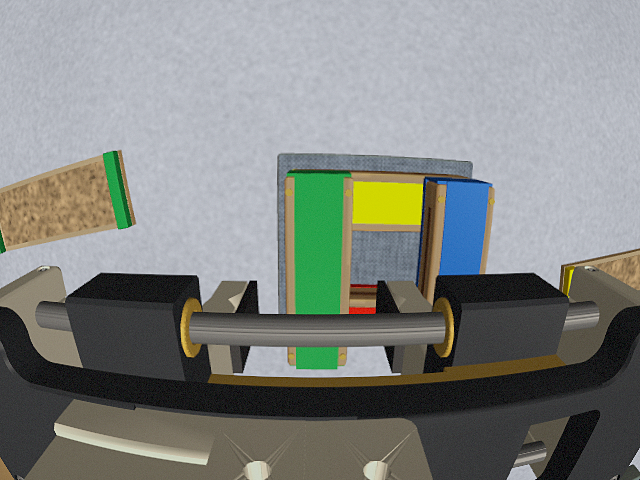

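The green block (columns 286–352) sits centred between the fingers (257–377). Descend and grip.

Request:
step_arm:
  motion:
    - [0.055, 0, -0.0005, 0.02, 0.006]
    - [0.055, 0, -0.0005, 0.0446, 0.006]
    - [0.055, 0, -0.0005, 0.0446, 0.006]
    - [0.02, 0, -0.0005, 0.0446, 0.006]
    - [0.02, 0, -0.0005, 0.0446, 0.006]

```text
time_s: 9.48
tcp_pos: [0.4944, -0.0109, 0.0571]
eef_rot: [180.0, 0.1, -172.5]
contact_force: [0.1, -0.4, -0.8]
gripper_width: 0.0404
```

Request:
step_arm:
  motion:
    - [0.02, 0, 0, 0, 0]
    - [0.02, 0, 0, 0, 0]
    - [0.02, 0, 0, -0.01, 0]
    - [0.02, 0, 0, -0.03, 0]
    - [0.02, 0, 0, -0.06, 0]

```text
time_s: 10.1
tcp_pos: [0.4929, -0.0114, 0.1164]
eef_rot: [-180.0, -0.1, -172.5]
contact_force: [0.9, 0.1, -1.7]
gripper_width: 0.0341
```

```bash
python3 go.py 486.1 -222.6 100 -73.6
```

```text
t 10.1 at [492.9 -11.4 116.4] [-1.800e+02 -1.000e-01 -1.725e+02] F [ 0.9  0.1 -1.7] w 34.1
shift [ 0.0342 -0.2085  0.0165] roll rad -1.726 deg 98.9
```

Request:
step_arm:
  motion:
    - [0.02, 0.006, -0.03, 0, -0.15]
    - [0.02, 0.013, -0.075, 0, -0.33]
    - [0.02, 0.02, -0.12, 0, -0.51]
    - [0.02, 0.028, -0.165, 0, -0.69]
    - [0.02, 0.034, -0.2085, 0.01, -0.87]

```text
time_s: 10.72
tcp_pos: [0.4875, -0.2239, 0.1072]
eef_rot: [-179.9, 0.0, -122.3]
contact_force: [1.0, -0.1, -1.4]
gripper_width: 0.034
```

```bash
python3 go.py 486.1 -222.6 60 -73.6
```

```text
t 10.72 at [ 487.5 -223.9  107.2] [-179.9    0.  -122.3] F [ 1.  -0.1 -1.4] w 34.0
shift [-0.0003  0.0019  0.0472] roll rad -0.85 deg 48.7
```

Request:
step_arm:
  motion:
    - [0.02, 0, 0.001, 0, -0.17]
    - [0.02, 0, 0.001, 0.01, -0.35]
    - [0.02, 0, 0.001, 0.02, -0.53]
    - [0.02, 0, 0.001, 0.035, -0.71]
    - [0.02, 0, 0.001, 0.047, -0.85]

```text
time_s: 11.35
tcp_pos: [0.4861, -0.2218, 0.0589]
eef_rot: [180.0, 0.0, -73.7]
contact_force: [-1.5, 0.1, -0.4]
gripper_width: 0.0336
```

```bash
python3 - <<'E'
from h import *
for n in ("wrist",):
    c=capture(n); cv2.imwrite(f"pics/{n}5.png",c["image"][:,:,::-1])
E
python3 go.py 486.1 -222.6 29 -73.6
```

```text
t 11.4 at [ 485.3 -221.6   57.5] [ 1.799e+02  1.000e-01 -7.330e+01] F [ 0.   0.6 -2.9] w 33.7
shift [ 0.0012 -0.0005  0.0285] roll rad 0.005 deg -0.3
```

View pics/wrist5.png

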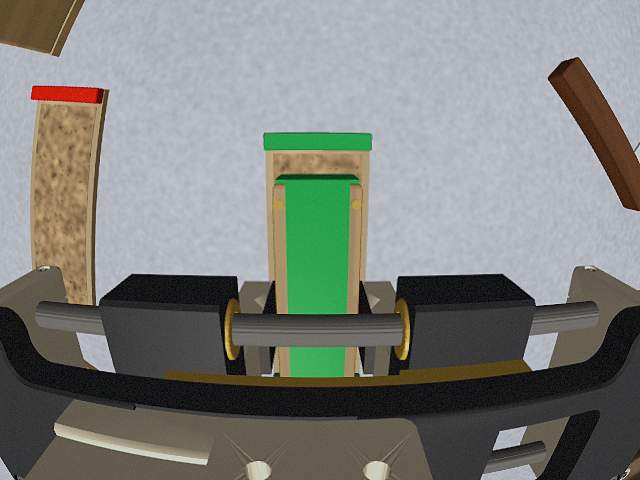

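Centred over the green pad (block columns 273–362, pad 264–371). Lowering.

Request:
step_arm:
  motion:
    - [0.02, 0.001, 0, 0.015, 0.005]
    - [0.02, 0.001, 0, 0.026, 0.005]
    - [0.02, 0.001, 0, 0.0285, 0.005]
    - [0.02, 0.001, 0, 0.0285, 0.005]
    - [0.02, 0.001, 0, 0.0285, 0.005]

```text
time_s: 12.02
tcp_pos: [0.4868, -0.2227, 0.0306]
eef_rot: [-180.0, -0.0, -74.3]
contact_force: [0.3, 0.5, -0.9]
gripper_width: 0.0339
```

Request:
step_arm:
  motion:
    - [0.02, 0, 0, 0.001, 0]
    - [0.02, 0, 0, 0.002, 0]
    - [0.02, 0, 0, 0.003, 0]
    - [0.02, 0, 0, 0.003, 0]

```text
time_s: 12.52
tcp_pos: [0.4869, -0.2227, 0.0298]
eef_rot: [-179.9, -0.0, -74.2]
contact_force: [-7.2, 4.4, 26.1]
gripper_width: 0.0339
```

Contact. Release and rise.

Request:
step_arm:
  motion:
    - [0.055, 0, 0, -0.002, 0]
    - [0.055, 0, 0, -0.002, 0]
    - [0.055, 0, 0, -0.02, 0]
    - [0.055, 0, 0, -0.06, 0]
    - [0.055, 0, 0, -0.1, 0]

```text
time_s: 13.15
tcp_pos: [0.4863, -0.2227, 0.128]
eef_rot: [179.9, 0.0, -74.2]
contact_force: [0.3, -0.4, -1.0]
gripper_width: 0.0551
```

```bash
python3 go.py 483.4 64.3 100 -172.6
```

```text
t 13.15 at [ 486.3 -222.7  128. ] [179.9   0.  -74.2] F [ 0.3 -0.4 -1. ] w 55.1
shift [-0.277  -0.0752  0.028 ] roll rad 1.717 deg -98.4
```

Request:
step_arm:
  motion:
    - [0.055, -0.057, -0.015, 0, 0.18]
    - [0.055, -0.114, -0.03, 0, 0.36]
    - [0.055, -0.17, -0.045, 0, 0.54]
    - [0.055, -0.225, -0.06, 0, 0.72]
    - [0.055, -0.277, -0.075, 0, 0.9]

```text
time_s: 13.78
tcp_pos: [0.4839, 0.0485, 0.1274]
eef_rot: [-180.0, 0.0, -121.0]
contact_force: [0.9, -0.4, 1.0]
gripper_width: 0.055
```

```bash
python3 go.py 483.4 64.3 100 -172.6
```

```text
t 13.78 at [483.9  48.5 127.4] [-180.    0. -121.] F [ 0.9 -0.4  1. ] w 55.0
shift [-0.0133  0.0086  0.0274] roll rad 0.901 deg -51.6
```

Request:
step_arm:
  motion:
    - [0.055, -0.012, 0.008, 0, 0.18]
    - [0.055, -0.012, 0.008, 0, 0.36]
    - [0.055, -0.012, 0.008, 0.01, 0.54]
    - [0.055, -0.012, 0.008, 0.02, 0.72]
    - [0.055, -0.012, 0.008, 0.027, 0.9]

```text
time_s: 14.4
tcp_pos: [0.4831, 0.0611, 0.0997]
eef_rot: [-180.0, -0.0, -172.6]
contact_force: [0.3, 0.1, 0.6]
gripper_width: 0.0551
```

```bash
python3 - <<'E'
from h import *
for n in ("wrist",):
    c=capture(n); cv2.imwrite(f"pics/{n}6.png",c["image"][:,:,::-1])
for n in ("scene","side"):
    c=capture(n);W=cloud(c)
    for k,h in dict(green=33,blue=60,red=32,yellow=32).items():
        for d_ in spotter.regions_of(n,"block_"+k)[:1]:
            q=W[d_["mask"]]; q=q[np.isfinite(q[:,0])]; q=q[abs(q[:,2]-h/1000)<.004]; show(n+" block "+k,q)
E
python3 go.py 483.4 64.3 55 -172.6
```

```text
scene block green 721 rect (489.6, -224.5, 110.6, 37.5, -74.5) pca [ 491.9 -224.5] -73.9 z 32.4
scene block blue 507 rect (487.2, 65.3, 112.4, 36.3, 6.5) pca [493.6  66. ] 3.6 z 59.5
scene block red 471 rect (529.8, 27.7, 102.1, 38.3, -85.1) pca [532.9  17.9] -86.5 z 31.4
scene block yellow 399 rect (453.9, 6.6, 79.2, 39.2, -83.5) pca [456.6   6. ] -81.7 z 31.4
side block green 926 rect (485.3, -226.7, 109.5, 36.0, -74.5) pca [ 484.3 -227.7] -74.3 z 32.3
side block blue 403 rect (465.6, 60.6, 79.6, 34.3, 8.2) pca [462.3  60.7] 10.5 z 58.6
side block red 396 rect (525.6, 14.3, 78.6, 34.2, -83.8) pca [524.7  12.1] -81.4 z 30.6
side block yellow 488 rect (447.9, 15.5, 100.6, 35.2, -81.5) pca [448.4   4.3] -80.0 z 30.9
t 14.95 at [483.4  61.3 100.7] [ 180.     0.  -172.2] F [0.5 0.6 0.5] w 54.8
shift [-0.0004  0.003   0.0457] roll rad 0.007 deg -0.4
```

View pics/wrist6.png

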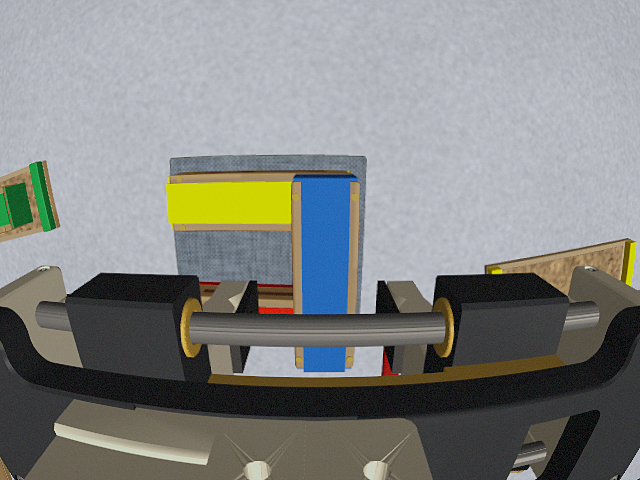

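Green lies within about 3 mm of its pad centre. Blue is ~3 mm off the jaw centre (columns 293–359), as computed. Correct and grip.

Request:
step_arm:
  motion:
    - [0.055, 0, 0.003, 0.005, 0]
    - [0.055, 0, 0.003, 0.03, 0]
    - [0.055, 0, 0.003, 0.045, 0]
    - [0.055, 0, 0.003, 0.045, 0]
    - [0.02, 0, 0.003, 0.045, 0]

```text
time_s: 15.58
tcp_pos: [0.4832, 0.0644, 0.0558]
eef_rot: [-180.0, 0.0, -172.2]
contact_force: [0.1, 0.3, 0.7]
gripper_width: 0.0496
```

Request:
step_arm:
  motion:
    - [0.02, 0, 0, 0, 0]
    - [0.02, 0, 0, 0, 0]
    - [0.02, 0, 0, 0, 0]
    - [0.02, 0, 0, -0.02, 0]
    - [0.02, 0, 0, -0.06, 0]

```text
time_s: 16.2
tcp_pos: [0.4816, 0.0636, 0.1147]
eef_rot: [-179.9, -0.2, -172.2]
contact_force: [0.0, 0.4, -0.9]
gripper_width: 0.034
```

```bash
python3 go.py 661 -32.1 100 -107.1
```

```text
t 16.2 at [481.6  63.6 114.7] [-179.9   -0.2 -172.2] F [ 0.   0.4 -0.9] w 34.0
shift [-0.1649 -0.119   0.0142] roll rad -1.137 deg 65.1
```

Request:
step_arm:
  motion:
    - [0.02, -0.03, -0.022, 0, -0.17]
    - [0.02, -0.065, -0.047, 0, -0.35]
    - [0.02, -0.1, -0.072, 0, -0.53]
    - [0.02, -0.135, -0.097, 0, -0.71]
    - [0.02, -0.165, -0.119, 0.01, -0.89]

```text
time_s: 16.82
tcp_pos: [0.6642, -0.0323, 0.1057]
eef_rot: [-179.9, 0.0, -120.9]
contact_force: [0.7, 0.5, -1.3]
gripper_width: 0.0337
```

```bash
python3 go.py 661 -32.1 60 -107.1
```

```text
t 16.82 at [664.2 -32.3 105.7] [-179.9    0.  -120.9] F [ 0.7  0.5 -1.3] w 33.7
shift [0.0015 0.0029 0.0457] roll rad -0.241 deg 13.8
```

Request:
step_arm:
  motion:
    - [0.02, 0.001, 0.002, 0.01, -0.15]
    - [0.02, 0.001, 0.002, 0.025, -0.24]
    - [0.02, 0.001, 0.002, 0.045, -0.24]
    - [0.02, 0.001, 0.002, 0.05, -0.24]
    - [0.02, 0.001, 0.002, 0.05, -0.24]

```text
time_s: 17.45
tcp_pos: [0.6602, -0.0313, 0.0553]
eef_rot: [180.0, -0.0, -107.5]
contact_force: [0.5, -0.0, -0.7]
gripper_width: 0.0338
```

```bash
python3 - <<'E'
from h import *
for n in ("wrist",):
    c=capture(n); cv2.imwrite(f"pics/{n}7.png",c["image"][:,:,::-1])
E
python3 go.py 661 -32.1 29.5 -107.1
```

```text
t 17.5 at [660.6 -31.2  55.9] [-180.     0.  -107.5] F [-0.4 -0.6 -0.4] w 33.6
shift [ 0.0007 -0.0007  0.0264] roll rad -0.007 deg 0.4
```

View pics/wrist7.png

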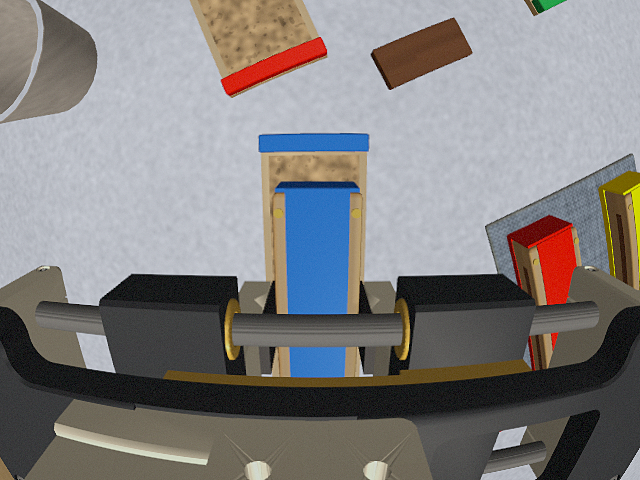

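Centred over the blue pad (block columns 273–362, pad 262–370). Lowering.

Request:
step_arm:
  motion:
    - [0.02, 0.001, 0, 0.014, -0.007]
    - [0.02, 0.001, 0, 0.024, -0.007]
    - [0.02, 0.001, 0, 0.0265, -0.007]
    - [0.02, 0.001, 0, 0.0275, -0.007]
    - [0.02, 0.001, 0, 0.0275, -0.007]

```text
time_s: 18.12
tcp_pos: [0.6594, -0.0323, 0.0291]
eef_rot: [180.0, -0.0, -107.1]
contact_force: [-6.9, 1.3, 11.3]
gripper_width: 0.034
```

Contact. Release and rise.

Request:
step_arm:
  motion:
    - [0.055, 0, 0, 0, 0]
    - [0.055, 0, 0, 0, 0]
    - [0.055, 0, 0, -0.02, 0]
    - [0.055, 0, 0, -0.06, 0]
    - [0.055, 0, 0, -0.11, 0]

```text
time_s: 18.75
tcp_pos: [0.6593, -0.0323, 0.1376]
eef_rot: [179.9, -0.1, -107.1]
contact_force: [0.8, -1.0, -0.1]
gripper_width: 0.0551
```

```bash
python3 - <<'E'
from h import *
for n in ("scene","side"):
    c=capture(n);W=cloud(c)
    cv2.imwrite(f"pics/{n}8.png",c["image"][:,:,::-1])
    for k,h in dict(blue=33,red=32,yellow=32).items():
        for d_ in spotter.regions_of(n,"block_"+k)[:1]:
            q=W[d_["mask"]]; q=q[np.isfinite(q[:,0])]; q=q[abs(q[:,2]-h/1000)<.004]; show(n+" block "+k,q)
E
python3 go.py 526.5 29.5 100 -83
```

```text
scene block blue 884 rect (661.4, -31.2, 110.2, 38.6, 72.3) pca [663.2 -31.6] 73.2 z 32.5
scene block red 55 rect (541.5, -11.0, 23.5, 18.1, -82.3) pca [544.9 -10.8] 77.1 z 30.8
scene block yellow 161 rect (459.1, -15.1, 37.1, 35.9, 5.0) pca [459.2 -17.6] -31.4 z 31.4
side block blue 513 rect (656.7, -33.0, 112.2, 34.6, 73.0) pca [655.3 -35.2] 72.4 z 31.6
side block red 565 rect (524.2, 29.8, 112.2, 35.5, -84.8) pca [523.3  28.4] -84.5 z 30.7
side block yellow 653 rect (447.5, 20.9, 111.1, 34.7, -82.4) pca [447.2  18.2] -83.2 z 30.8
t 19.15 at [659.3 -32.3 136.5] [ 1.799e+02 -1.000e-01 -1.071e+02] F [ 0.4 -0.2  0.4] w 54.9
shift [-0.0201  0.145   0.0367] roll rad -0.42 deg 24.1
```

Blue is good. Red is next: (526.5, 31.2), yaw about −84.

```bash
python3 go.py 526.5 31.2 80 -84
```

```text
t 19.15 at [659.3 -32.3 136.5] [ 1.799e+02 -1.000e-01 -1.071e+02] F [ 0.4 -0.2  0.4] w 54.9
shift [-0.0217  0.1455  0.0567] roll rad -0.403 deg 23.1
```

Request:
step_arm:
  motion:
    - [0.055, -0.007, 0.05, 0, -0.15]
    - [0.055, -0.015, 0.1, 0.02, -0.3]
    - [0.055, -0.0217, 0.1455, 0.04, -0.403]
    - [0.055, -0.0217, 0.1455, 0.0567, -0.403]
    - [0.055, -0.0217, 0.1455, 0.0567, -0.403]

```text
time_s: 19.77
tcp_pos: [0.5261, 0.0312, 0.0799]
eef_rot: [179.8, -0.1, -84.0]
contact_force: [-0.6, 0.1, 0.4]
gripper_width: 0.0549
```

```bash
python3 - <<'E'
from h import *
for n in ("wrist",):
    c=capture(n); cv2.imwrite(f"pics/{n}9.png",c["image"][:,:,::-1])
E
python3 go.py 526.5 31.2 27 -84
```

```text
t 19.82 at [527.1  31.2  80.7] [179.9  -0.  -84. ] F [ 0.3 -0.9  0.3] w 55.1
shift [-0.0001  0.0005  0.0537] roll rad 0.0 deg -0.0
```

View pics/wrist9.png

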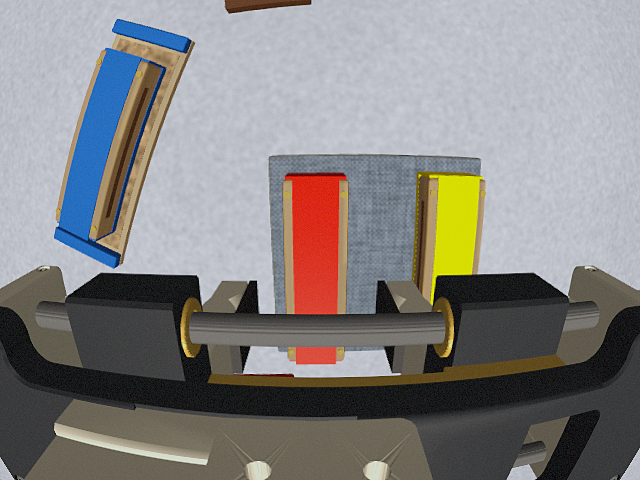

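Red (columns 284–347) is centred in the jaws (257–377). Descend to 28 mm and grip.

Request:
step_arm:
  motion:
    - [0.055, 0, 0, 0.02, 0]
    - [0.055, 0, 0, 0.04, 0]
    - [0.055, 0, 0, 0.0525, 0]
    - [0.055, 0, 0, 0.0525, 0]
    - [0.02, 0, 0, 0.0525, 0]

```text
time_s: 20.45
tcp_pos: [0.5279, 0.0313, 0.0293]
eef_rot: [-180.0, 0.0, -84.0]
contact_force: [-0.5, 0.1, 0.7]
gripper_width: 0.0495
```

Request:
step_arm:
  motion:
    - [0.02, 0, 0, 0, 0]
    - [0.02, 0, 0, 0, 0]
    - [0.02, 0, 0, 0, 0]
    - [0.02, 0, 0, -0.02, 0]
    - [0.02, 0, 0, -0.06, 0]

```text
time_s: 21.08
tcp_pos: [0.5259, 0.0308, 0.0879]
eef_rot: [179.8, -0.1, -84.0]
contact_force: [1.4, 0.3, -0.8]
gripper_width: 0.0338
```

```bash
python3 go.py 652.3 -215.2 100 -85.2
```

```text
t 21.07 at [525.9  30.8  87.9] [ 1.798e+02 -1.000e-01 -8.400e+01] F [ 1.4  0.3 -0.8] w 33.8
shift [ 0.2579 -0.1    -0.0122] roll rad 0.021 deg -1.2
```

Request:
step_arm:
  motion:
    - [0.02, 0.045, -0.018, -0.01, 0.02]
    - [0.02, 0.1, -0.039, -0.01, 0.02]
    - [0.02, 0.155, -0.06, -0.01, 0.02]
    - [0.02, 0.21, -0.081, -0.01, 0.02]
    - [0.02, 0.258, -0.1, -0.01, 0.02]

```text
time_s: 21.7
tcp_pos: [0.6543, -0.2168, 0.0984]
eef_rot: [180.0, 0.0, -85.2]
contact_force: [0.4, 1.3, -0.9]
gripper_width: 0.0337
```

```bash
python3 go.py 652.3 -215.2 55 -85.2
```

```text
t 21.7 at [ 654.3 -216.8   98.4] [180.    0.  -85.2] F [ 0.4  1.3 -0.9] w 33.7
shift [-0.0018  0.0018  0.0434] roll rad 0.001 deg -0.0
```

Request:
step_arm:
  motion:
    - [0.02, -0.001, 0.001, 0.015, 0]
    - [0.02, -0.001, 0.001, 0.03, 0]
    - [0.02, -0.001, 0.001, 0.043, 0]
    - [0.02, -0.001, 0.001, 0.043, 0]

```text
time_s: 22.2
tcp_pos: [0.6517, -0.2128, 0.0544]
eef_rot: [179.9, 0.0, -85.1]
contact_force: [0.2, 0.1, 0.4]
gripper_width: 0.0339
```

```bash
python3 - <<'E'
from h import *
for n in ("wrist",):
    c=capture(n); cv2.imwrite(f"pics/{n}10.png",c["image"][:,:,::-1])
E
python3 go.py 652.3 -215.2 30 -85.2
```

```text
t 22.25 at [ 652.4 -213.    55.4] [179.9   0.  -85.1] F [ 1.2 -0.3 -0.6] w 33.7
shift [0.0021 0.0002 0.0254] roll rad 0.003 deg -0.1
```

View pics/wrist10.png

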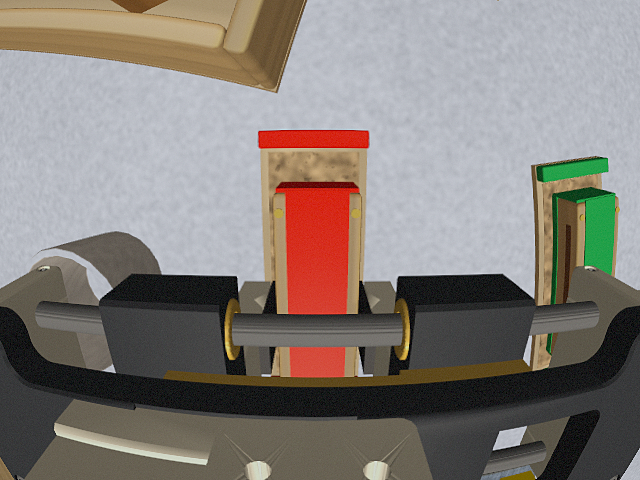

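Centred over the red pad, with a 2 mm forward correction pending. The cup stands to the left at (100,290); the body will stay above it (76 mm vs 62 mm). Lowering.

Request:
step_arm:
  motion:
    - [0.02, 0.002, 0, 0.014, 0]
    - [0.02, 0.002, 0, 0.023, 0]
    - [0.02, 0.002, 0, 0.0255, 0]
    - [0.02, 0.002, 0, 0.0265, 0]
    - [0.02, 0.002, 0, 0.0265, 0]

```text
time_s: 22.88
tcp_pos: [0.6522, -0.2157, 0.0304]
eef_rot: [180.0, 0.0, -85.1]
contact_force: [-5.1, 2.3, 11.2]
gripper_width: 0.0335
```

Contact. Release and rise.

Request:
step_arm:
  motion:
    - [0.055, 0, 0, 0, 0]
    - [0.055, 0, 0, 0, 0]
    - [0.055, 0, 0, -0.02, 0]
    - [0.055, 0, 0, -0.06, 0]
    - [0.055, 0, 0, -0.1, 0]

```text
time_s: 23.5
tcp_pos: [0.653, -0.2161, 0.1315]
eef_rot: [-180.0, -0.0, -85.1]
contact_force: [0.2, 0.5, 0.5]
gripper_width: 0.0549
```

```bash
python3 - <<'E'
from h import *
for n in ("scene","side"):
    c=capture(n);W=cloud(c)
    for k,h in dict(red=33,yellow=32).items():
        for d_ in spotter.regions_of(n,"block_"+k)[:1]:
            q=W[d_["mask"]]; q=q[np.isfinite(q[:,0])]; q=q[abs(q[:,2]-h/1000)<.004]; show(n+" block "+k,q)
E
python3 go.py 449.8 22.3 80 -83
```

```text
scene block red 1040 rect (654.1, -213.8, 110.6, 38.4, -86.3) pca [ 655.7 -215.2] -85.5 z 32.5
scene block yellow 554 rect (452.2, 22.5, 110.8, 39.6, -82.8) pca [454.6  20.7] -83.1 z 31.3
side block red 687 rect (649.6, -215.7, 110.6, 35.7, -84.8) pca [ 648.5 -217.7] -85.1 z 32.0
side block yellow 657 rect (447.3, 20.7, 110.9, 35.0, -83.3) pca [447.1  18.7] -83.1 z 30.8
t 23.8 at [ 652.5 -215.8  129.3] [180.    0.  -85.1] F [-0.4 -0.4 -0.3] w 54.8
shift [-0.2544  0.1818  0.0494] roll rad -0.037 deg 2.1
```

Red is within 1 mm. Now yellow; two moves.

Request:
step_arm:
  motion:
    - [0.055, -0.05, 0.036, 0, -0.037]
    - [0.055, -0.1, 0.072, 0, -0.037]
    - [0.055, -0.15, 0.108, 0, -0.037]
    - [0.055, -0.2, 0.144, 0.01, -0.037]
    - [0.055, -0.2535, 0.182, 0.03, -0.037]

```text
time_s: 24.42
tcp_pos: [0.4525, 0.0179, 0.1007]
eef_rot: [-180.0, 0.0, -83.0]
contact_force: [0.8, 2.4, -0.7]
gripper_width: 0.0552
```

Request:
step_arm:
  motion:
    - [0.055, 0, 0, 0, 0]
    - [0.055, 0, 0, 0, 0]

```text
time_s: 24.68
tcp_pos: [0.454, 0.0171, 0.101]
eef_rot: [180.0, -0.0, -82.9]
contact_force: [0.3, 0.4, 0.4]
gripper_width: 0.0551
```

```bash
python3 - <<'E'
from h import *
for n in ("wrist",):
    c=capture(n); cv2.imwrite(f"pics/{n}11.png",c["image"][:,:,::-1])
E
python3 go.py 449.7 21.6 28 -83
```

```text
t 24.73 at [454.4  16.7 101.1] [-180.   -0.  -83.] F [ 0.5 -0.4 -0.1] w 54.8
shift [-0.0054  0.0041  0.0731] roll rad -0.0 deg 0.0
```

View pics/wrist11.png

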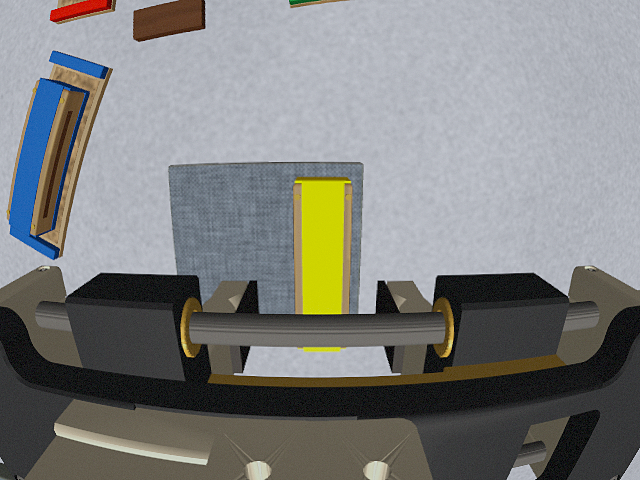

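Yellow (columns 293–351) is a few mm right of jaw centre, matching the computed shift. Correct, descend, grip.

Request:
step_arm:
  motion:
    - [0.055, -0.0054, 0.004, 0.01, 0]
    - [0.055, -0.0054, 0.004, 0.03, 0]
    - [0.055, -0.0054, 0.004, 0.055, 0]
    - [0.055, -0.0054, 0.004, 0.072, 0]
    - [0.055, -0.0054, 0.004, 0.072, 0]

```text
time_s: 25.35
tcp_pos: [0.4481, 0.0205, 0.0275]
eef_rot: [179.8, -0.1, -83.1]
contact_force: [1.4, -0.0, 0.3]
gripper_width: 0.055
```

Request:
step_arm:
  motion:
    - [0.02, 0, 0, 0, 0]
    - [0.02, 0, 0, 0, 0]
    - [0.02, 0, 0, 0, 0]
    - [0.02, 0, 0, 0, 0]

```text
time_s: 25.85
tcp_pos: [0.4496, 0.0219, 0.0297]
eef_rot: [-179.9, 0.0, -83.0]
contact_force: [-0.0, -1.6, 5.2]
gripper_width: 0.0339
```

Request:
step_arm:
  motion:
    - [0.02, 0, 0, -0.02, 0]
    - [0.02, 0, 0, -0.05, 0]
    - [0.02, 0, 0, -0.07, 0]

```text
time_s: 26.22
tcp_pos: [0.4492, 0.0218, 0.1002]
eef_rot: [-180.0, 0.0, -83.0]
contact_force: [0.3, 0.8, -2.0]
gripper_width: 0.0338
```

```bash
python3 go.py 484.2 262.4 100 -74.5
```

```text
t 26.23 at [449.2  21.8 100.2] [-180.    0.  -83.] F [ 0.3  0.8 -2. ] w 33.8
shift [-0.2345 -0.064   0.0003] roll rad -0.149 deg 8.5
```

Request:
step_arm:
  motion:
    - [0.02, -0.04, -0.011, 0, -0.03]
    - [0.02, -0.09, -0.025, 0, -0.06]
    - [0.02, -0.14, -0.038, 0, -0.1]
    - [0.02, -0.19, -0.052, 0, -0.14]
    - [0.02, -0.2345, -0.064, 0, -0.149]

```text
time_s: 26.85
tcp_pos: [0.484, 0.2641, 0.099]
eef_rot: [180.0, 0.0, -74.4]
contact_force: [0.9, -0.1, -1.0]
gripper_width: 0.0338
```

```bash
python3 go.py 484.2 262.4 55 -74.5
```

```text
t 26.85 at [484.  264.1  99. ] [180.    0.  -74.4] F [ 0.9 -0.1 -1. ] w 33.8
shift [0.0017 0.0002 0.044 ] roll rad 0.002 deg -0.1
```

Request:
step_arm:
  motion:
    - [0.02, 0, 0, 0.015, 0]
    - [0.02, 0, 0, 0.03, 0]
    - [0.02, 0, 0, 0.043, 0]
    - [0.02, 0, 0, 0.043, 0]

```text
time_s: 27.35
tcp_pos: [0.4835, 0.2607, 0.0548]
eef_rot: [179.9, -0.1, -74.5]
contact_force: [-0.4, -0.8, -1.0]
gripper_width: 0.0338
```

```bash
python3 - <<'E'
from h import *
for n in ("wrist",):
    c=capture(n); cv2.imwrite(f"pics/{n}12.png",c["image"][:,:,::-1])
E
python3 go.py 484.2 262.4 30 -74.5
```

```text
t 27.4 at [484.  261.2  55.6] [179.9  -0.  -74.5] F [-1.  -1.  -0.8] w 33.4
shift [-0.0011 -0.0005  0.0256] roll rad -0.0 deg 0.0
```

View pics/wrist12.png

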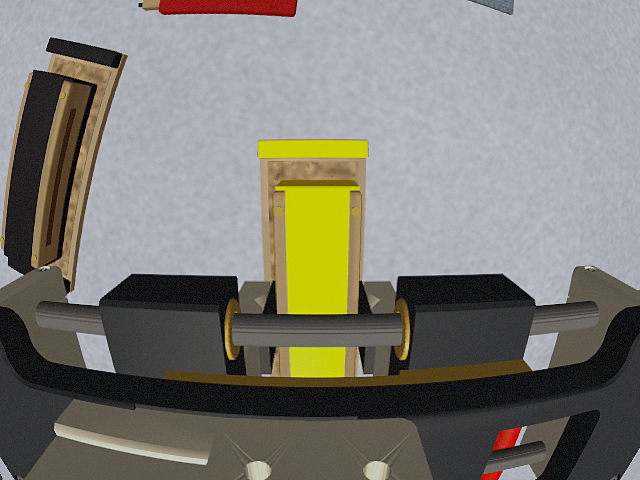

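Centred over the yellow pad (block columns 273–362, pad 261–369). Lowering.

Request:
step_arm:
  motion:
    - [0.02, -0.001, 0, 0.014, 0]
    - [0.02, -0.001, 0, 0.023, 0]
    - [0.02, -0.001, 0, 0.0255, 0]
    - [0.02, -0.001, 0, 0.0265, 0]
    - [0.02, -0.001, 0, 0.0265, 0]

```text
time_s: 28.02
tcp_pos: [0.4835, 0.2627, 0.0307]
eef_rot: [180.0, -0.0, -74.5]
contact_force: [-7.1, -2.1, 15.8]
gripper_width: 0.0336
```

Request:
step_arm:
  motion:
    - [0.055, 0, 0, 0, 0]
    - [0.055, 0, 0, 0, 0]
    - [0.055, 0, 0, -0.02, 0]
    - [0.055, 0, 0, -0.07, 0]
    - [0.055, 0, 0, -0.13, 0]

```text
time_s: 28.65
tcp_pos: [0.4834, 0.2627, 0.1598]
eef_rot: [179.9, -0.1, -74.5]
contact_force: [1.4, 1.1, -0.4]
gripper_width: 0.0546
```

Request:
step_arm:
  motion:
    - [0.055, 0.05, 0, -0.03, 0]
    - [0.055, 0.1, 0, -0.05, 0]
    - [0.055, 0.15, 0, -0.05, 0]
    - [0.055, 0.15, 0, -0.05, 0]

```text
time_s: 29.15
tcp_pos: [0.5244, 0.116, 0.2096]
eef_rot: [-180.0, 0.0, -74.7]
contact_force: [0.2, -0.8, -0.7]
gripper_width: 0.055
```

```bash
python3 - <<'E'
from h import *
for n in ("scene","side"):
    c=capture(n);W=cloud(c)
    cv2.imwrite(f"pics/{n}13.png",c["image"][:,:,::-1])
    for k in COL:
        for d_ in spotter.regions_of(n,"block_"+k)[:1]:
            q=W[d_["mask"]]; q=q[np.isfinite(q[:,0])]; q=q[abs(q[:,2]-.033)<.004]; show(n+" block "+k,q)
print(r.get_state()["time_s"])
E
```

```text
scene block yellow 485 rect (485.0, 263.2, 112.5, 38.4, -73.2) pca [488.  260.5] -74.5 z 32.2
scene block green 712 rect (490.2, -223.5, 111.7, 39.6, -73.7) pca [ 491.8 -225.4] -74.7 z 32.6
scene block blue 874 rect (661.3, -31.5, 109.6, 38.2, 73.1) pca [663.  -32.6] 72.8 z 32.4
scene block black 695 rect (656.6, 238.4, 111.8, 39.1, 83.0) pca [657.4 237.4] 84.4 z 32.4
side block red 680 rect (648.5, -216.1, 110.4, 36.2, -86.5) pca [ 648.1 -217.8] -85.2 z 32.0
side block yellow 420 rect (479.3, 260.3, 111.7, 34.9, -73.2) pca [479.6 258.6] -75.0 z 31.2
side block green 909 rect (485.1, -227.1, 108.8, 35.5, -74.7) pca [ 484.4 -228.2] -74.5 z 32.1
side block blue 498 rect (656.2, -33.6, 110.2, 34.9, 73.2) pca [655.7 -35. ] 72.9 z 31.4
side block black 347 rect (650.6, 236.3, 111.9, 34.6, 84.3) pca [650.2 234.2] 84.3 z 31.3
29.75
```

View pics/side13.png

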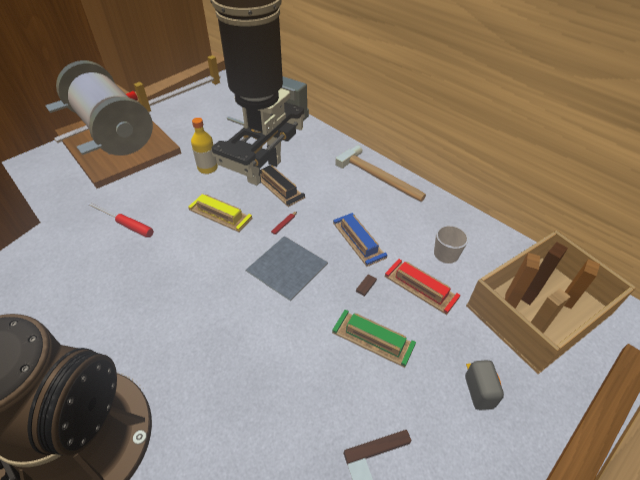

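View pics/scene13.png

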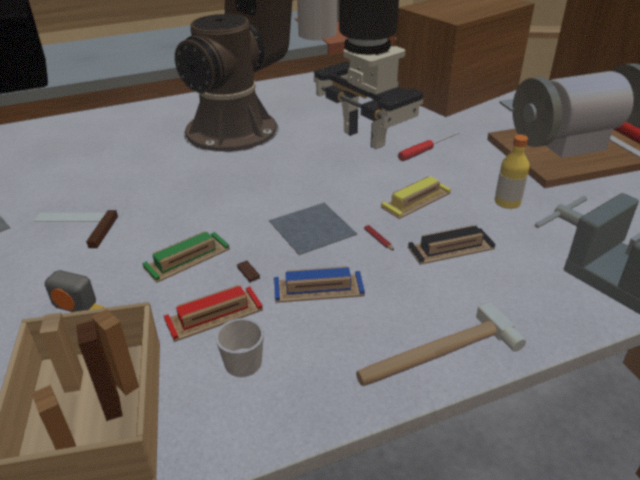

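Both views show all five blocks flat on the matching pads, the mat empty and the arm clear, so I'm handing it in.

```bash
python3 -c "
from plant import workorder
print(workorder.close_job())"
```

```text
the job is handed in; nothing more can be done
None
```

I took the pile apart from the top (black, green, blue, red, yellow), parked each block on the pad of its colour and handed the job in at about 30 s; it reports no verdict.

- **Position:** In the last pictures all five blocks lie flat with their tops at 31–33 mm, which matches resting on the pads. Each sits about 1–3 mm from its pad centre, and green is the furthest off at about 3 mm along its length. All are within about 1–2° of the pad's direction. The arm was about 0.2 m up and touching nothing.
- **Disagreements:** The two fixed cameras differed by a steady 4–5 mm, so I used their average, which the wrist camera confirmed. In the last check the network missed red in the scene camera. I relied on the side camera and the picture there; an earlier check had it in both.
- **Contact force:** Lowering green pressed it onto its pad with about 26 N, compared with 5–16 N for the others. The 40 N limit applies to the arm and gripper body, and the wrist limit is 120 N.

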